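# Clamp a sample jar in the bench shaker

### The arm

A 6-joint arm with a two-finger parallel gripper is mounted at the origin on the work surface. World frame = base frame: x ahead of the robot, y to its left, z up, the work surface at z = 0. Lengths are in mm, angles in rad, forces in N, time in s.
With the tool pointing down it reaches from about 325 to 775 mm from the base axis. Payload 5.5 kg.
Tool frame: the origin (TCP) lies at the very end of the fingers, on their centre line; the grasp point (between the pads) lies pinch_z behind it (pinch_z is the distance from the TCP to the grasp point, in mm); z points along the fingers, y is the line along which they close (so a half turn about z gives the same grasp; the last joint's range is limited). The gripper opens to 85 mm and grips with 20 to 120 N. Pads are 22 mm wide; open, the fingers measure 114 mm over their backs; the gripper's body (76 mm by 85 mm) begins 54 mm behind the grasp point. The pads swing forward as they close: fully open they stand 13 mm farther back than shut.
Start: joints at [-1.375, 0.091, 1.231, -0, 1.82, -0.057], TCP at [150.068, -580.944, 231.275] pointing down, gripper open.
Joint ranges: [-2.87, 2.87], [-0.86, 2.18], [0.17, 2.46], [-1.51, 4.65], [0.06, 2.69], [-2.65, 2.65]. Speed limits (rad/s): [2.57, 2.57, 3.01, 3.14, 3.14, 3.14].

### API

Orientations are given as a unit quaternion [x, y, z, w].
In Python, from bench import * gives the robot as it stands.
- The arm moves only by the shell command python3 -m pendant 'ROWS' [FORCE]. ROWS is JSON, a list of rows, each a list of 7 numbers: the shift along the tool's x, y, z in m, then the turn, a rotation vector about the tool's x, y, z in degrees, then the finger opening in m, from 0 to 0.0854. In form: [[tx, ty, tz, wx, wy, wz, claw], ...]. A call has 1 to 8 rows; each row is the pose to reach, as a shift and turn from the pose commanded when the call began, along the tool's axes at that moment; what a row does not reach only later rows make up. A row lasts 1/10 s, in which the tool goes at most 50 mm and 8.59 degrees, less where a joint would pass 70% of its speed; a pose out of reach is approached as far as the arm can. A call with a gripper value outside its range is refused whole. The fingers move at their own pace and stop on an object; FORCE is the grip in N (left out, the last holds). Time passes only in rows, so rows that repeat a pose let the fingers close. It gives the time, the measured TCP pose, the force, the opening and the grip force at its end, in the units of the state.
- state(): the state, without advancing time (a new reading comes with each control period).
- grab_frame(name): name is "side" or "top"; returns a dict with "frame" (400x640x3 uint8, red, green, blue), "intrinsics" (3x3 intrinsics, pixels), "k1" (the pictures are not rectified: a ray, as slopes to the right and down, at radius r is drawn at 1 + k1 r^2 times it, then the intrinsics apply), "rvec" (rotation vector, rad) and "tvec" (3), from world to camera coordinates, as OpenCV has them. Camera axes: x right, y down, z forward; pixel columns grow to the right and rows downward; lengths in mm; the calibration is good to about 2 mm. A picture is of the moment at which its call begins. There is no depth.
- finish_job(): hands the job in; it is judged then, once.
The state is a dict: "clock": time; "q": joint angles; "dq": joint speeds; "joint_torque": joint torques, N m; "eef_pos": TCP position; "eef_rot": TCP orientation; "contact_force": force on the tool from outside, world axes, zero at the start; "torque": the same for the moment, N m; "gripper_width": finger opening in mm; "gripper_force": force on a finger pad.
Only numpy, scipy, OpenCV 4.12 (cv2) and the standard library are available. Lean on these libraries where they do the work, as an engineer would, in place of code of your own. Each camera call takes 0.05 s, during which the arm holds its last target. There are 200 camera calls.

### The job

Slide the steel jar gently along the shaker's mat until it is fully home in the rear stop under the clamp, then turn the black knob on top clockwise to bring the pad down on the lid, until the knob slips and clicks. Stop there: one or two clicks, never a third. Leave the jar standing clamped, and the other things on the bench where they are.

Things in the scene. Friction and masses are not known exactly. Their poses are not given: they have to be found in the camera images.
- home (a point): Where the jar's centre is when home: 36 mm above the mat (mat 92 mm above the bench), on the clamp's axis. Its x axis points to the rear, the way the jar slides; z up. The stop is two upright pads, 24 mm high, in a V 32 mm behind this axis. Two upright posts, 16 mm thick, stand 58 mm to its left and right and carry a crosshead, 34 mm deep (x), 150 mm wide, underside 182 to 187 mm above the bench, 26 mm thick.
- jar_mid (a point): Centre of the steel jar to be clamped: upright closed cylinder, 64 mm across, 72 mm high with its lid, 0.4 to 0.65 kg. It starts on the front half of the mat, 45 to 65 mm in front of home and up to 8 mm to one side. Pushing it takes 2 to 5 N; over 20 N on the jar is too rough.
- knob_mid (a point): Centre of the black round clutch knob over the crosshead: 39 mm across, 30 mm high, axis upright through home, underside 22 mm above the crosshead. Clockwise lowers knob and pad 12 mm a turn; the pad starts 2 to 6 mm above the lid. Free turning takes 0.05 N m; on the lid this climbs to about 0.4 in half a radian, then the knob clicks over (hidden joint knob) and the moment drops below zero; so again every 30 degrees. Grip with 40 N or more.
- shaker: The shaker: white motor housing 206 mm deep, 200 mm wide, 68 mm high, with the carriage, mat, posts and stop on it; fixed to the bench. Origin on the bench straight under home, axes as home's.
- spatula: Bystander: a black-handled spatula, 210 mm long, lying on the bench on the right of the shaker (seen from the robot). Leave it.
- scale: Bystander: a flat grey digital scale, 85 x 130 mm, 21 mm high, lying on the left of the shaker. Leave it.
- amber_jar: Bystander: a small amber glass jar with a black cap, 52 mm across, 62 mm high, standing at the left of the shaker. Leave it.
Not all that is in view belongs to the job. Of the things like the part that bears jar_mid, leave any that is turquoise; of the rest the larger one is meant.

How it is judged (in metres and radians):
On the way, in this order (a step that is already met when the one before it is completed fails the run):
1. the jar stands home in the rear stop (horizontal distance between jar_mid and home below 0.004 m and angle between jar_mid's own z axis and vertical below 0.05 rad), for 0.2 s.
2. the pad presses on the lid and the knob has clicked (contact force between screw and jar above 20 N and value of joint knob above 0.35 rad), for 0.1 s.
At the end, for the whole second after the job is handed in: The jar stands upright (within 3 degrees) within 4 mm of home, at rest; the pad presses on its lid with more than 20 N; the knob has clicked over its clutch once or twice (slipped more than 20 and less than 80 degrees) (all of step 1 and all of step 2 and value of joint knob below 1.4 rad and linear speed of jar below 0.02 m/s); the robot touches nothing.
It fails at once if the jar is pushed with more than 20 N (contact force between the fingers and jar above 20 N).
It fails at once if the knob is turned on past a third click (value of joint knob above 1.4 rad).
It fails at once if a bystander is moved (distance of any of spatula, scale, amber_jar from where it was at the start of the episode above 0.02 m).
It also fails if it takes over 67 s, if anything falls off the work surface, if the arm or the gripper's body presses on something with over 40 N, if the wrist force passes 120 N, or if a joint passes its speed limit or range.

## Working session

There is one attempt and no reset: what is moved stays moved. The work goes in short steps, Python scripts to look and compute and a shell command to move; the robot and the scene stay as the last step left them, time stands still between calls to the robot, and variables do not carry over. Pictures are saved under pics/ and viewed, at most 10 in all, crops included, and the job is handed in when it is done.

```bash
mkdir -p pics; ls
python3 - <<'E'
from bench import *
import cv2,pickle
s=state();print(s)
for n in("side","top"):
    f=grab_frame(n);pickle.dump(f,open(n+".pkl","wb"))
    cv2.imwrite(f"pics/{n}0.png",f["frame"][:,:,::-1]);print(n,f["intrinsics"].tolist(),f["k1"],f["rvec"],f["tvec"])
E
```

```text
pics
{'clock': 0.0, 'q': array([-1.37471787e+00,  9.18395032e-02,  1.23189974e+00,  1.16030184e-05,
        1.81978443e+00, -5.67312588e-02]), 'dq': array([ 0.00044323, -0.00019686, -0.00136758,  0.00018512,  0.00108574,
       -0.00025493]), 'joint_torque': array([ 2.18477021e-05, -4.58728051e+01, -4.18027890e+01, -8.03207536e-05,
        1.16279226e-02,  2.01364088e-05]), 'eef_pos': array([ 150.00384427, -580.65434627,  230.15462903]), 'eef_rot': array([ 9.92020896e-01,  1.26069862e-01, -6.16054861e-05, -9.63554373e-04]), 'contact_force': array([ 0.03413212, -0.54246769,  0.23393279]), 'torque': array([-0.0088071 , -0.0294918 , -0.00968773]), 'gripper_force': 0.0, 'gripper_width': 85.41277348502534}
side [[426.61561592668784, 0.0, 323.86895252899427], [0.0, 426.61561592668784, 195.41045209461203], [0.0, 0.0, 1.0]] -0.008683773547324908 [ 0.54150502 -2.55888918  1.339745  ] [ 530.11006239  256.81070427 1002.45060246]
top [[412.8232895960873, 0.0, 314.9664847692885], [0.0, 412.8232895960873, 201.21939927844153], [0.0, 0.0, 1.0]] -0.06736353391727723 [ 2.16679472 -2.19672936  0.07553243] [  72.939967    556.05673628 1057.15797865]
```

View pics/side0.png

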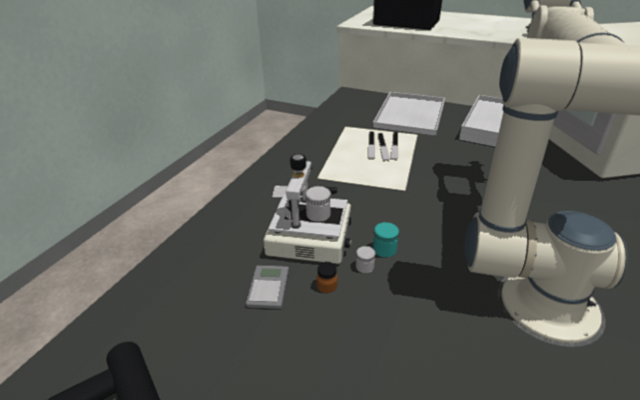

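View pics/top0.png

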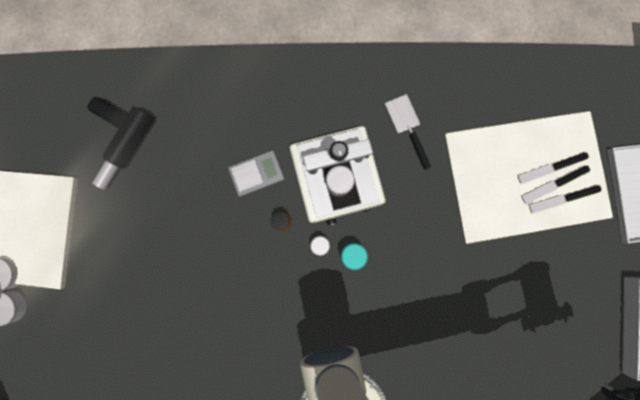

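The jar could be one of three things:
- Steel jar on the mat: side (318,203), top (340,180).
- Small pale jar on the bench: side (365,260), top (320,245).
- Turquoise jar: side (386,240), top (355,256).

I choose the steel jar on the mat, because it is larger than the pale one and isn't turquoise. The knob is at side (298,162), top (338,150). Next I'll check both in one close crop.

Run:
```python
import cv2,pickle,numpy as np
a=pickle.load(open("top.pkl","rb"))["frame"][115:235,280:400,::-1]
b=pickle.load(open("side.pkl","rb"))["frame"][145:265,255:375,::-1]
cv2.imwrite("pics/crop0.png",np.hstack([cv2.resize(i,(400,400),interpolation=cv2.INTER_CUBIC) for i in(a,b)]))
```

```text
(no output)
```

View pics/crop0.png

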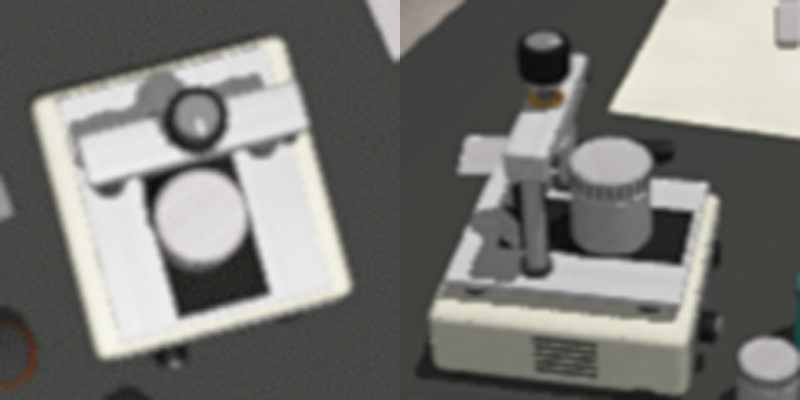

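The crop (3.33x) confirms the choice: the ribbed-lid steel jar stands on the black mat, in front of the crosshead. The lid centre is at top (340,179.5) and side (318,193). The knob disc is at top (338.5,150.6) and side (298,157).

```bash
cat > h.py <<'E'
import cv2,pickle,numpy as np
def ray(f,px):
    p=np.array(px,float).reshape(-1,2);K=f["intrinsics"];m=(p-K[:2,2])/np.diag(K)[:2]
    u=cv2.undistortPoints(m.reshape(-1,1,2),np.eye(3),np.array([f["k1"],0,0,0,0.])).reshape(-1,2)
    R=cv2.Rodrigues(np.array(f["rvec"]))[0];t=np.array(f["tvec"]).ravel()
    return -R.T@t,np.c_[u,np.ones(len(u))]@R
def plane(f,px,z):
    o,d=ray(f,px);return o+d*((z-o[2])/d[:,2])[:,None]
def tri(f,p,g,q):
    o,d=ray(f,p);a,e=ray(g,q);d=d[0];e=e[0]
    s=np.linalg.lstsq(np.c_[d,-e],a-o,rcond=None)[0];x,y=o+d*s[0],a+e*s[1];return (x+y)/2,np.linalg.norm(x-y)
E
python3 - <<'E'
from h import *
T=pickle.load(open("top.pkl","rb"));S=pickle.load(open("side.pkl","rb"))
c=lambda x,y,o:[o[0]+(x+.5)/3.3333-.5,o[1]+(y+.5)/3.3333-.5]
t=(280,115);s=(255-120,145)
# lid circle refine: bright blob contour
h=plane(T,[c(*p,t) for p in((32,100),(284,38),(353,290),(105,360))],68)
print("housing",h.round(1),[np.linalg.norm(h[i]-h[i-1]).round(1) for i in range(4)])
for i in range(4):
    v=h[i]-h[i-1];print(np.degrees(np.arctan2(v[1],v[0])).round(2))
print("cen",h.mean(0))
print("knob tri",tri(T,c(195,118,t),S,c(544,40,s)),"plane",plane(T,c(195,118,t),262.5),plane(S,c(544,40,s),262.5))
print("lid tri",tri(T,c(200,214,t),S,c(611,160,s)),"plane",plane(T,c(200,214,t),164),plane(S,c(611,160,s),164))
m=plane(T,[c(*p,t) for p in((143,180),(178,317),(270,293),(235,160))],92)
print("mat",m.round(1));
for a,b in((0,1),(3,2)):
    v=m[a]-m[b];print(np.degrees(np.arctan2(v[1],v[0])))
k=plane(T,[c(*p,t) for p in((75,133),(295,82),(92,184),(308,128))],211)
print("cross",k.round(1))
for a,b in((0,1),(2,3)):
    v=k[a]-k[b];print(np.degrees(np.arctan2(v[1],v[0])))
E
```

```text
housing [[ 697.7  128.1   68. ]
 [ 742.9  -64.    68. ]
 [ 550.  -111.2   68. ]
 [ 500.2   75.3   68. ]] [np.float64(204.4), np.float64(197.4), np.float64(198.6), np.float64(193.1)]
14.97
-76.75
-166.25
104.94
cen [622.69602684   7.06939856  68.        ]
knob tri (array([642.93822231,  15.41655651, 262.72506466]), np.float64(0.8307939495447612)) plane [[643.37287492  15.56261048 262.5       ]] [[642.69631055  15.00574414 262.5       ]]
lid tri (array([595.08541223,   7.21462651, 162.32283584]), np.float64(3.705246771589967)) plane [[596.60769595   7.98145706 164.        ]] [[592.19758516   8.99660169 164.        ]]
mat [[631.6  45.3  92. ]
 [530.3  21.3  92. ]
 [546.9 -46.3  92. ]
 [645.5 -22.7  92. ]]
13.3560954301268
13.471978730779913
cross [[644.8  91.  211. ]
 [676.6 -53.  211. ]
 [611.2  80.3 211. ]
 [646.1 -60.7 211. ]]
102.44231341620777
103.88937989366515
```

The rear direction is at about 13.5° yaw, home is at about (643,15), and the jar needs about 48 mm of forward travel, sitting roughly 4 mm left of the axis. My plan is to push it low with two partly opened fingertips. The tool will be tilted 35° so the gripper body stays clear of the crosshead.

```bash
cat >> h.py <<'E'
from scipy.spatial.transform import Rotation as Ro
H=np.array([643,15.3]);Y=13.5;ux=np.array([np.cos(np.radians(Y)),np.sin(np.radians(Y))]);uy=np.array([-ux[1],ux[0]])
def go(f,l,z,yaw,tilt=0,s=None):
    from bench import state
    s=s or state();R0=Ro.from_quat(s["eef_rot"])
    R1=Ro.from_euler("z",yaw,degrees=True)*Ro.from_euler("x",180,degrees=True)*Ro.from_euler("y",tilt,degrees=True)
    p=np.r_[H+f*ux+l*uy,z];d=R0.inv().apply(p-s["eef_pos"])/1000
    print("shift",d.round(4),"turn",np.degrees((R0.inv()*R1).as_rotvec()).round(2),"to",p.round(1))
def loc(s):
    d=s["eef_pos"][:2]-H;e=Ro.from_quat(s["eef_rot"]).as_matrix()
    c=s["contact_force"]
    return dict(t=s["clock"],f=round(d@ux,1),l=round(d@uy,1),z=round(s["eef_pos"][2],1),yaw=np.degrees(np.arctan2(e[1,0],e[0,0])).round(1),
      F=[round(float(v),1) for v in(c[:2]@ux,c[:2]@uy,c[2])],M=np.round(s["torque"],3),w=round(s["gripper_width"],1),gf=round(s["gripper_force"],1),q=np.round(s["q"],2))
E
python3 -c "
from h import *
go(-115,0,240,13.5,0);go(-115,0,240,13.5,35)"
```

```text
shift [ 0.5114 -0.4558 -0.0089] turn [-0.1  -0.    0.98] to [531.2 -11.5 240. ]
shift [ 0.5114 -0.4558 -0.0089] turn [-0.4  34.99  0.92] to [531.2 -11.5 240. ]
```

```bash
python3 -m pendant '[[0.03,-0.03,-0.02,0,0,0,0.04],[0.066,-0.06,-0.02,0,0,0,0.04],[0.1,-0.09,-0.02,0,0,0,0.04],[0.135,-0.12,-0.02,0,0,0,0.04],[0.17,-0.15,-0.02,0,0,0,0.04],[0.2,-0.18,-0.02,0,0,0,0.04],[0.235,-0.21,-0.02,0,0,1,0.04],[0.27,-0.24,-0.02,0,0,1,0.04]]' && python3 -c "
from h import *
from bench import state
print(loc(state()));go(-115,0,240,13.5,0);go(-115,0,240,13.5,35)"
```

```text
clock: 0.9
eef_pos: [352.0, -279.3, 250.9]
eef_rot: [0.993, 0.117, -0.0, -0.0]
contact_force: [0.1, -0.4, -0.1]
gripper_width: 39.8
gripper_force: 0.0
{'t': 0.9, 'f': np.float64(-351.8), 'l': np.float64(-218.5), 'z': np.float64(250.9), 'yaw': np.float64(13.4), 'F': [-0.0, -0.4, -0.1], 'M': array([ 0.035, -0.032, -0.06 ]), 'w': 39.8, 'gf': 0.0, 'q': array([-0.75, -0.31,  1.57,  0.  ,  1.88,  0.59])}
shift [ 0.2365 -0.2188  0.011 ] turn [-0.01  0.   -0.07] to [531.2 -11.5 240. ]
shift [ 0.2365 -0.2188  0.011 ] turn [ 1.0e-02  3.5e+01 -7.0e-02] to [531.2 -11.5 240. ]
```

```bash
python3 -m pendant '[[0.034,-0.03,0,0,0,0,0.04],[0.068,-0.062,0,0,7,0,0.04],[0.1,-0.093,0,0,14,0,0.04],[0.135,-0.125,0,0,21,0,0.04],[0.17,-0.157,0,0,28,0,0.04],[0.204,-0.189,0,0,35,0,0.04],[0.2365,-0.219,0,0,35,0,0.04],[0.2365,-0.219,0,0,35,0,0.04]]' && python3 -c "
from h import *
from bench import state
print(loc(state()));go(-115,0,116,13.5,35)"
```

```text
clock: 1.7
eef_pos: [530.4, -7.4, 249.7]
eef_rot: [0.947, 0.115, 0.298, -0.038]
contact_force: [0.3, -0.3, -0.1]
gripper_width: 40.2
gripper_force: 0.0
{'t': 1.7, 'f': np.float64(-114.8), 'l': np.float64(4.2), 'z': np.float64(249.7), 'yaw': np.float64(13.8), 'F': [0.2, -0.3, -0.1], 'M': array([-0.051,  0.294, -0.001]), 'w': 40.2, 'gf': 0.0, 'q': array([-0.26, -0.63,  1.9 ,  0.29,  1.33,  1.08])}
shift [-0.0768  0.0045  0.1094] turn [-0.35  0.03  0.27] to [531.2 -11.5 116. ]
```

```bash
python3 -m pendant '[[-0.02,0.0045,0.03,0,0,0,0.04],[-0.04,0.0045,0.06,0,0,0,0.04],[-0.06,0.0045,0.085,0,0,0,0.04],[-0.072,0.0045,0.102,0,0,0,0.04],[-0.0768,0.0045,0.109,0,0,0,0.04],[-0.0768,0.0045,0.109,0,0,0,0.04],[-0.0768,0.0045,0.109,0,0,0,0.04]]'
python3 - <<'E'
from h import *
from bench import state,grab_frame
f=grab_frame("side");g=grab_frame("top")
cv2.imwrite("pics/pre.png",np.hstack([cv2.resize(i[:,:,::-1],(400,400),interpolation=cv2.INTER_CUBIC) for i in(g["frame"][125:265,280:420],f["frame"][125:265,245:385])]))
print(loc(state()));go(-115,0,116,13.5,35)
E
```

```text
clock: 2.4
eef_pos: [531.6, -17.8, 119.6]
eef_rot: [0.947, 0.112, 0.3, -0.035]
contact_force: [-0.4, -0.0, 0.8]
gripper_width: 40.0
gripper_force: 0.0
{'t': 2.5, 'f': np.float64(-115.8), 'l': np.float64(-6.2), 'z': np.float64(120.3), 'yaw': np.float64(13.5), 'F': [0.3, 0.8, -0.0], 'M': array([-0.053,  0.216, -0.006]), 'w': 40.1, 'gf': 0.0, 'q': array([-0.28, -0.63,  2.13,  0.32,  1.11,  0.99])}
shift [-0.0018 -0.0062  0.0039] turn [ 0.08 -0.15  0.02] to [531.2 -11.5 116. ]
```

View pics/pre.png

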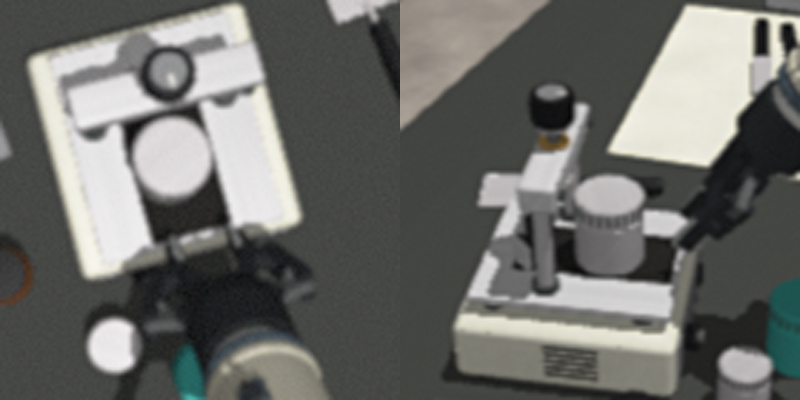

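```bash
python3 -m pendant '[[0,-0.003,0,0,0,0,0.04],[0,-0.0062,0,0,0,0,0.04],[0,-0.0062,0,0,0,0,0.04],[0,-0.0062,0,0,0,0,0.04]]'
python3 - <<'E'
from h import *
from bench import state,grab_frame
g=grab_frame("top")
for p in plane(g,[(342.3,210.8),(363.3,207.3),(352.8,209)],122): d=p[:2]-H;print("old tips",d@ux,d@uy)
cv2.imwrite("pics/pre2.png",cv2.resize(g["frame"][150:240,310:400,::-1],(600,600),interpolation=cv2.INTER_CUBIC))
print(loc(state()))
E
```

```text
clock: 2.9
eef_pos: [529.6, -11.1, 118.1]
eef_rot: [0.947, 0.112, 0.299, -0.035]
contact_force: [-0.2, 0.5, -0.4]
gripper_width: 40.3
gripper_force: 0.0
old tips -117.21569333491823 13.127298224843555
old tips -121.46990052066216 -37.05802676279044
old tips -119.22554760491975 -11.979243105783603
{'t': 2.95, 'f': np.float64(-116.5), 'l': np.float64(0.7), 'z': np.float64(118.1), 'yaw': np.float64(13.5), 'F': [-0.2, 0.0, 0.7], 'M': array([-0.086,  0.259, -0.007]), 'w': 40.2, 'gf': 0.0, 'q': array([-0.26, -0.64,  2.14,  0.31,  1.11,  1.01])}
```

View pics/pre2.png

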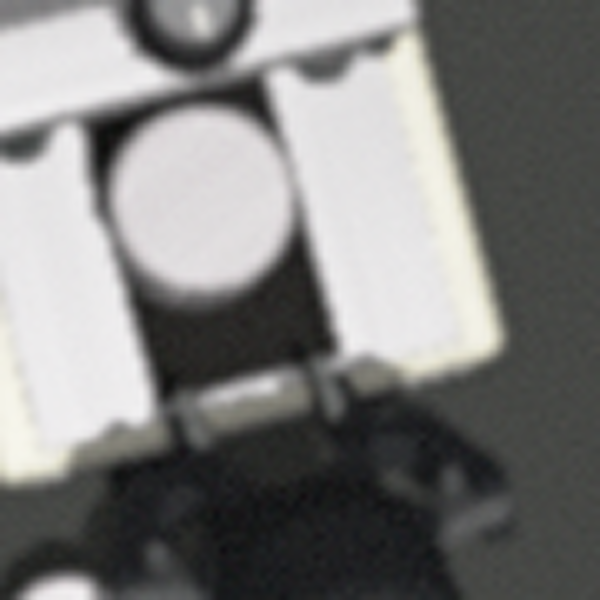

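The fingertips, at crop (190,415) and (325,390), straddle the mat's centre line about 35 mm short of the jar. I'll push slowly from here.

```bash
python3 -m pendant '[[0.005,0,0.0035,0,0,0,0.04],[0.01,0,0.007,0,0,0,0.04],[0.015,0,0.0105,0,0,0,0.04],[0.018,0,0.0126,0,0,0,0.04],[0.0205,0,0.0144,0,0,0,0.04],[0.0221,0,0.0155,0,0,0,0.04],[0.0237,0,0.0166,0,0,0,0.04],[0.0254,0,0.0178,0,0,0,0.04]]' && python3 -c "
from h import *
from bench import state
print(loc(state()))"; python3 -m pendant '[[0.0016,0,0.0011,0,0,0,0.04],[0.0033,0,0.0023,0,0,0,0.04],[0.0049,0,0.0034,0,0,0,0.04],[0.0066,0,0.0046,0,0,0,0.04],[0.0082,0,0.0057,0,0,0,0.04],[0.0098,0,0.0069,0,0,0,0.04],[0.0115,0,0.008,0,0,0,0.04],[0.0131,0,0.0092,0,0,0,0.04]]'  && python3 -c "
from h import *
from bench import state
print(loc(state()))"
```

```text
clock: 3.75
eef_pos: [559.9, -4.2, 117.9]
eef_rot: [0.947, 0.112, 0.299, -0.035]
contact_force: [-0.3, -0.1, -0.0]
gripper_width: 39.7
gripper_force: 0.0
{'t': 3.75, 'f': np.float64(-85.4), 'l': np.float64(0.5), 'z': np.float64(117.9), 'yaw': np.float64(13.5), 'F': [-0.3, -0.0, -0.0], 'M': array([-0.09 ,  0.273,  0.012]), 'w': 39.7, 'gf': 0.0, 'q': array([-0.22, -0.53,  2.08,  0.3 ,  1.06,  1.04])}
clock: 4.55
eef_pos: [575.4, -0.3, 117.8]
eef_rot: [0.947, 0.112, 0.299, -0.035]
contact_force: [-3.9, 0.9, 1.9]
gripper_width: 39.9
gripper_force: 2.0
{'t': 4.55, 'f': np.float64(-69.4), 'l': np.float64(0.6), 'z': np.float64(117.8), 'yaw': np.float64(13.5), 'F': [-3.6, 1.7, 1.9], 'M': array([0.018, 0.719, 0.21 ]), 'w': 39.9, 'gf': 2.0, 'q': array([-0.21, -0.48,  2.04,  0.29,  1.04,  1.05])}
```

```bash
python3 -m pendant '[[0.0016,0,0.0011,0,0,0,0.04],[0.0033,0,0.0023,0,0,0,0.04],[0.0049,0,0.0034,0,0,0,0.04],[0.0066,0,0.0046,0,0,0,0.04],[0.0082,0,0.0057,0,0,0,0.04],[0.0098,0,0.0069,0,0,0,0.04],[0.0115,0,0.008,0,0,0,0.04],[0.0131,0,0.0092,0,0,0,0.04]]' | grep force; python3 -m pendant '[[0.0016,0,0.0011,0,0,0,0.04],[0.0033,0,0.0023,0,0,0,0.04],[0.0049,0,0.0034,0,0,0,0.04],[0.0057,0,0.004,0,0,0,0.04],[0.0066,0,0.0046,0,0,0,0.04]]'
python3 - <<'E'
from h import *
from bench import state,grab_frame
f=grab_frame("side");g=grab_frame("top")
cv2.imwrite("pics/push.png",np.hstack([cv2.resize(i[:,:,::-1],(400,400),interpolation=cv2.INTER_CUBIC) for i in(g["frame"][125:225,290:390],f["frame"][145:245,255:355])]))
print(loc(state()))
E
```

```text
contact_force: [-4.2, -0.8, 1.4]
gripper_force: 1.8
clock: 5.85
eef_pos: [598.8, 5.2, 117.9]
eef_rot: [0.947, 0.112, 0.299, -0.035]
contact_force: [-4.0, -1.2, 1.3]
gripper_width: 40.3
gripper_force: 1.8
{'t': 5.95, 'f': np.float64(-45.3), 'l': np.float64(0.6), 'z': np.float64(117.9), 'yaw': np.float64(13.5), 'F': [-2.3, -0.2, -0.3], 'M': array([-0.129,  0.573,  0.008]), 'w': 39.9, 'gf': 1.4, 'q': array([-0.18, -0.41,  1.99,  0.28,  1.01,  1.07])}
```

View pics/push.png

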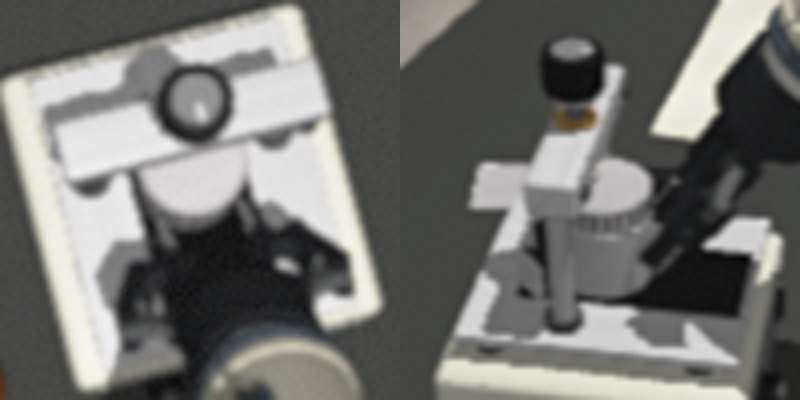

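The jar is upright, centred between the fingers and partly under the crosshead, with roughly 10 mm to go. I'll continue at 1 mm per row.

```bash
python3 -m pendant '[[0.0008,0,0.0006,0,0,0,0.04],[0.0016,0,0.0011,0,0,0,0.04],[0.0025,0,0.0017,0,0,0,0.04],[0.0033,0,0.0023,0,0,0,0.04],[0.0041,0,0.0029,0,0,0,0.04],[0.0049,0,0.0034,0,0,0,0.04]]'  | grep -E "force|pos"; python3 -m pendant '[[0.0008,0,0.0006,0,0,0,0.04],[0.0016,0,0.0011,0,0,0,0.04]]' && python3 -c "
from h import *
from bench import state
print(loc(state()))"
```

```text
eef_pos: [604.6, 6.6, 117.9]
contact_force: [-4.1, -0.7, 0.3]
gripper_force: 1.7
clock: 6.75
eef_pos: [606.5, 7.1, 117.9]
eef_rot: [0.947, 0.112, 0.299, -0.035]
contact_force: [-3.8, -0.2, -0.6]
gripper_width: 40.0
gripper_force: 1.7
{'t': 6.75, 'f': np.float64(-37.5), 'l': np.float64(0.5), 'z': np.float64(117.9), 'yaw': np.float64(13.5), 'F': [-3.8, 0.7, -0.6], 'M': array([-0.156,  0.651, -0.001]), 'w': 40.0, 'gf': 1.7, 'q': array([-0.17, -0.39,  1.97,  0.27,  1.  ,  1.08])}
```

Now 1 mm calls, each made only if the last one showed low force.

```bash
python3 -m pendant '[[0.0008,0,0.0006,0,0,0,0.04],[0.0016,0,0.0011,0,0,0,0.04]]' | grep -E "force|pos"
```

```text
eef_pos: [608.3, 7.5, 117.9]
contact_force: [-4.1, -0.6, -0.4]
gripper_force: 1.7
```

```bash
python3 -m pendant '[[0.0004,0,0.0003,0,0,0,0.04],[0.0008,0,0.0006,0,0,0,0.04]]' | grep -E "force|pos"
```

```text
eef_pos: [609.3, 7.7, 117.9]
contact_force: [-3.6, -1.2, 1.4]
gripper_force: 1.7
```

```bash
python3 -m pendant '[[0.0004,0,0.0003,0,0,0,0.04],[0.0008,0,0.0006,0,0,0,0.04]]' | grep -E "force|pos"
```

```text
eef_pos: [610.3, 8.0, 117.9]
contact_force: [-3.7, -0.1, 0.6]
gripper_force: 1.7
```

```bash
python3 -m pendant '[[0.0004,0,0.0003,0,0,0,0.04],[0.0008,0,0.0006,0,0,0,0.04]]' | grep -E "force|pos"
```

```text
eef_pos: [611.2, 8.2, 117.9]
contact_force: [-2.7, -1.1, 1.1]
gripper_force: 1.8
```

```bash
python3 -m pendant '[[0.0004,0,0.0003,0,0,0,0.04],[0.0008,0,0.0006,0,0,0,0.04]]' | grep -E "force|pos"
```

```text
eef_pos: [612.2, 8.5, 117.9]
contact_force: [-4.2, -1.0, 0.2]
gripper_force: 1.8
```

```bash
python3 -m pendant '[[0.0004,0,0.0003,0,0,0,0.04],[0.0008,0,0.0006,0,0,0,0.04]]' | grep -E "force|pos"
```

```text
eef_pos: [613.2, 8.6, 117.8]
contact_force: [-3.7, -1.0, 1.1]
gripper_force: 1.8
```

```bash
python3 -m pendant '[[0.0004,0,0.0003,0,0,0,0.04],[0.0008,0,0.0006,0,0,0,0.04]]' | grep -E "force|pos"
```

```text
eef_pos: [613.9, 8.7, 117.7]
contact_force: [-7.8, -3.5, 2.2]
gripper_force: 3.8
```

Run:
```python
from h import *
from bench import state,grab_frame
f=grab_frame("side");g=grab_frame("top")
cv2.imwrite("pics/push2.png",np.hstack([cv2.resize(i[:,:,::-1],(400,400),interpolation=cv2.INTER_CUBIC) for i in(g["frame"][125:225,290:390],f["frame"][145:245,255:355])]))
print(loc(state()))
```

```text
{'t': 8.25, 'f': np.float64(-29.9), 'l': np.float64(0.3), 'z': np.float64(117.7), 'yaw': np.float64(13.5), 'F': [-7.9, -0.5, 2.6], 'M': array([-0.308,  1.061, -0.047]), 'w': 40.1, 'gf': 3.5, 'q': array([-0.17, -0.36,  1.95,  0.27,  0.99,  1.09])}
```

View pics/push2.png

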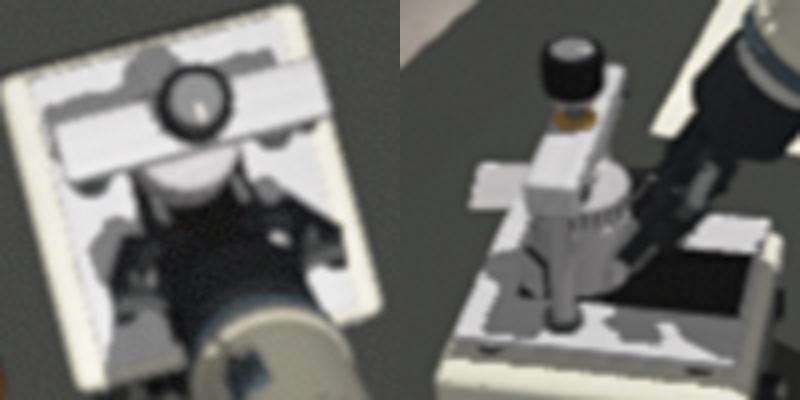

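The force jumped to about 8 N, which fits contact with the rear stop; the jar is upright with only its front rim showing. I'll seat it with half a millimetre more.

```bash
python3 -m pendant '[[0.0002,0,0.00015,0,0,0,0.04],[0.0004,0,0.0003,0,0,0,0.04],[0.0004,0,0.0003,0,0,0,0.04]]' | grep -E "force"; python3 -c "
from h import *
from bench import state
print(loc(state()))"
```

```text
contact_force: [-9.7, -3.8, 3.2]
gripper_force: 4.3
{'t': 8.55, 'f': np.float64(-29.6), 'l': np.float64(0.1), 'z': np.float64(117.7), 'yaw': np.float64(13.5), 'F': [-10.3, -1.4, 3.2], 'M': array([-0.426,  1.202, -0.013]), 'w': 39.4, 'gf': 4.3, 'q': array([-0.17, -0.36,  1.95,  0.27,  0.99,  1.09])}
```

```bash
python3 -m pendant '[[0.0002,0,0.00015,0,0,0,0.04],[0.0004,0,0.0003,0,0,0,0.04],[0.0004,0,0.0003,0,0,0,0.04]]' | grep -E "force"; python3 -c "
from h import *
from bench import state
print(loc(state()))"
```

```text
contact_force: [-10.8, -3.6, 3.6]
gripper_force: 5.3
{'t': 8.85, 'f': np.float64(-29.2), 'l': np.float64(0.0), 'z': np.float64(117.6), 'yaw': np.float64(13.5), 'F': [-11.4, -1.0, 3.6], 'M': array([-0.514,  1.327, -0.076]), 'w': 39.7, 'gf': 5.3, 'q': array([-0.17, -0.36,  1.95,  0.27,  0.99,  1.09])}
```

```bash
python3 -m pendant '[[0,0.0003,0,0,0,0,0.04],[0,0.0006,0,0,0,0,0.04],[0,0.001,0,0,0,0,0.04],[0,0.001,0,0,0,0,0.04]]' | grep -E "force"; python3 -c "
from h import *
from bench import state
print(loc(state()))"; python3 -m pendant '[[0.0002,0,0.00015,0,0,0,0.04],[0.0004,0,0.0003,0,0,0,0.04],[0.0004,0,0.0003,0,0,0,0.04]]' | grep -E "force"; python3 -c "
from h import *
from bench import state
print(loc(state()))"
```

```text
contact_force: [-10.3, -1.1, 3.5]
gripper_force: 5.0
{'t': 9.25, 'f': np.float64(-29.2), 'l': np.float64(-0.5), 'z': np.float64(117.6), 'yaw': np.float64(13.5), 'F': [-10.2, 1.3, 3.5], 'M': array([-0.221,  1.263,  0.188]), 'w': 39.9, 'gf': 5.0, 'q': array([-0.17, -0.36,  1.95,  0.27,  1.  ,  1.08])}
contact_force: [-12.7, -3.4, 4.4]
gripper_force: 6.0
{'t': 9.55, 'f': np.float64(-28.9), 'l': np.float64(-0.6), 'z': np.float64(117.5), 'yaw': np.float64(13.5), 'F': [-13.1, -0.4, 4.4], 'M': array([-0.311,  1.456,  0.171]), 'w': 40.2, 'gf': 6.0, 'q': array([-0.17, -0.36,  1.95,  0.27,  1.  ,  1.08])}
```

Resistance now rises steeply forward and to both sides, so the jar is seated in the V. I'll back off.

```bash
python3 -m pendant '[[-0.001,0,-0.0007,0,0,0,0.04],[-0.004,0,-0.0028,0,0,0,0.04],[-0.012,0,-0.0084,0,0,0,0.04],[-0.024,0,-0.0168,0,0,0,0.04],[-0.04,0,-0.028,0,0,0,0.04],[-0.055,0,-0.0385,0,0,0,0.04],[-0.066,0,-0.046,0,0,0,0.04],[-0.066,0,-0.046,0,0,0,0.04]]' | grep -E "force"
python3 - <<'E'
from h import *
from bench import state,grab_frame
f=grab_frame("side");g=grab_frame("top")
cv2.imwrite("pics/home.png",np.hstack([cv2.resize(i[:,:,::-1],(400,400),interpolation=cv2.INTER_CUBIC) for i in(g["frame"][135:205,300:370],f["frame"][150:240,265:355])]))
print(loc(state()))
go(-105,0,330,13.5,0);go(0,0,330,13.5,0)
E
```

```text
contact_force: [0.0, -0.7, -0.1]
gripper_force: 0.0
{'t': 10.45, 'f': np.float64(-108.3), 'l': np.float64(-0.7), 'z': np.float64(118.2), 'yaw': np.float64(13.5), 'F': [-0.0, 0.4, 0.1], 'M': array([-0.07 ,  0.224, -0.003]), 'w': 39.9, 'gf': 0.0, 'q': array([-0.26, -0.61,  2.12,  0.31,  1.09,  1.01])}
shift [ 0.1245 -0.0006 -0.1714] turn [  0.05 -35.1   -0.04] to [540.9  -9.2 330. ]
shift [ 0.2104 -0.0007 -0.111 ] turn [  0.05 -35.1   -0.04] to [643.   15.3 330. ]
```

View pics/home.png

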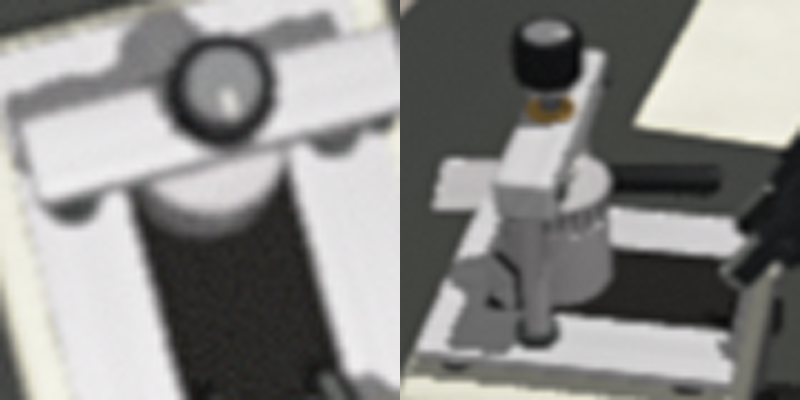

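The top view shows only the lid's front arc ahead of the crosshead, with the front point near crop (215,216). The jar is upright. I'll check its position with a circle fit on the arc before leaving.

Run:
```python
from h import *
from bench import grab_frame
from scipy.optimize import least_squares
g=grab_frame("top");c=cv2.cvtColor(g["frame"],cv2.COLOR_RGB2GRAY).astype(np.float32)
c=cv2.GaussianBlur(c,(0,0),.7)
pts=[]
from numpy import linspace
for a in np.radians(np.arange(-45,50,6)):   # rays from the home axis outwards to the front at lid height
    r=np.arange(24,42,.25);P=np.array([np.r_[H-q*(np.cos(a)*ux+np.sin(a)*uy),164] for q in r])
    px=cv2.projectPoints(P,np.array(g["rvec"]),np.array(g["tvec"]),g["intrinsics"],np.array([g["k1"],0,0,0,0.]))[0].reshape(-1,2).astype(np.float32)
    v=cv2.remap(c,px[:,0].reshape(1,-1),px[:,1].reshape(1,-1),cv2.INTER_LINEAR)[0]
    i=np.argmin(np.gradient(v));pts.append(-r[i]*np.array([np.cos(a),np.sin(a)]));print(round(np.degrees(a)),r[i],end="; ")
pts=np.array(pts)
s=least_squares(lambda p:np.hypot(*(pts-p).T)-32,[0,0],loss="soft_l1");print("jar rel home f,l",s.x,s.fun.round(1))
```

```text
-45 30.0; -39 30.0; -33 29.75; -27 31.0; -21 30.5; -15 29.0; -9 28.75; -3 29.5; 3 31.25; 9 29.5; 15 31.0; 21 32.0; 27 31.25; 33 31.25; 39 31.25; 45 30.75; jar rel home f,l [ 1.73485401 -1.11167567] [ 0.   0.  -0.2  1.1  0.5 -1.  -1.4 -0.7  0.9 -0.9  0.4  1.3  0.3  0.2
 -0.  -0.7]
```

The fit puts the jar within about 2 mm of home, which is inside the measurement error. Next I'll lift, straighten the tool and go over the knob, wound back to q6 of about -1.9 so there is plenty of clockwise travel.

```bash
python3 -m pendant '[[0.02,0,-0.028,0,0,0,0.085],[0.045,0,-0.062,0,0,0,0.085],[0.07,0,-0.096,0,-7,0,0.085],[0.095,0,-0.13,0,-14,0,0.085],[0.1245,0,-0.171,0,-21,0,0.085],[0.1245,0,-0.171,0,-28,0,0.085],[0.1245,0,-0.171,0,-35.1,0,0.085],[0.1245,0,-0.171,0,-35.1,0,0.085]]' | grep -E "force"; python3 -c "
import bench;print([n for n in dir(bench) if n[0]!='_'],getattr(bench,'pinch_z',None))
from h import *
print(loc(bench.state()));go(0,0,310,13.5)"
```

```text
contact_force: [-0.4, 0.2, -1.9]
gripper_force: 0.0
['Unreachable', 'finish_job', 'grab_frame', 'pinch_z', 'state'] 18.700000000000003
{'t': 11.3, 'f': np.float64(-101.3), 'l': np.float64(-0.2), 'z': np.float64(324.3), 'yaw': np.float64(13.6), 'F': [-0.3, 0.3, -1.9], 'M': array([ 0.034,  0.012, -0.033]), 'w': 85.2, 'gf': 0.0, 'q': array([-0.08, -0.01,  1.17, -0.  ,  1.99,  1.26])}
shift [ 0.1014 -0.      0.0132] turn [-0.14  0.59  0.1 ] to [643.   15.3 310. ]
```

```bash
python3 -m pendant '[[0.013,0,0,0,0,-8,0.085],[0.027,0,0,0,0,-16,0.085],[0.042,0,0,0,0,-24,0.085],[0.058,0,0,0,0,-32,0.085],[0.073,0,0,0,0,-40,0.085],[0.088,0,0,0,0,-48,0.085],[0.1014,0,0,0,0,-56,0.085],[0.1014,0,0,0,0,-64,0.085]]' | grep contact; python3 -m pendant '[[0,0,0,0,0,-8,0.085],[0,0,0,0,0,-16,0.085],[0,0,0,0,0,-24,0.085],[0,0,0,0,0,-32,0.085],[0,0,0,0,0,-40,0.085],[0,0,0,0,0,-48,0.085],[0,0,0,0,0,-56,0.085],[0,0,0,0,0,-64,0.085]]' | grep contact;  python3 -m pendant '[[0,0,0,0,0,-8,0.085],[0,0,0,0,0,-16,0.085],[0,0,0,0,0,-24,0.085],[0,0,0,0,0,-32,0.085],[0,0,0,0,0,-40,0.085],[0,0,0,0,0,-48,0.085],[0,0,0,0,0,-56,0.085],[0,0,0,0,0,-56,0.085]]' | grep contact; python3 -c "
import bench
from h import *
print(loc(bench.state()));go(0,0,234,200)"
```

```text
contact_force: [-0.1, 0.3, 0.2]
contact_force: [-0.7, 0.4, 0.7]
contact_force: [-0.1, 0.0, 0.4]
{'t': 13.7, 'f': np.float64(-3.3), 'l': np.float64(-0.4), 'z': np.float64(329.3), 'yaw': np.float64(-162.4), 'F': [-0.1, 0.0, 0.4], 'M': array([0.003, 0.006, 0.009]), 'w': 84.8, 'gf': 0.0, 'q': array([-0.03,  0.25,  0.88,  0.  ,  2.01, -1.91])}
shift [-0.0032  0.0002  0.0953] turn [-0.    0.08 -2.44] to [643.   15.3 234. ]
```

```bash
python3 -m pendant '[[-0.0032,0,0.02,0,0,0,0.085],[-0.0032,0,0.045,0,0,0,0.085],[-0.0032,0,0.065,0,0,0,0.085],[-0.0032,0,0.08,0,0,0,0.085],[-0.0032,0,0.09,0,0,0,0.085],[-0.0032,0,0.095,0,0,0,0.085],[-0.0032,0,0.095,0,0,0,0.085]]' | grep contact
python3 - <<'E'
from h import *
from bench import state,grab_frame
f=grab_frame("side");g=grab_frame("top")
cv2.imwrite("pics/knob.png",np.hstack([cv2.resize(i[:,:,::-1],(400,400),interpolation=cv2.INTER_CUBIC) for i in(g["frame"][110:210,290:390],f["frame"][120:220,245:345])]))
print(loc(state()));go(0,0,234,197.6)
E
```

```text
contact_force: [0.4, -0.1, 0.1]
{'t': 14.5, 'f': np.float64(0.0), 'l': np.float64(-0.3), 'z': np.float64(234.9), 'yaw': np.float64(-162.6), 'F': [0.5, 0.3, -0.2], 'M': array([ 0.061, -0.011, -0.009]), 'w': 85.1, 'gf': 0.0, 'q': array([-0.03,  0.21,  1.09, -0.  ,  1.84, -1.9 ])}
shift [0.     0.0003 0.0009] turn [-0.02  0.   -0.16] to [643.   15.3 234. ]
```

View pics/knob.png

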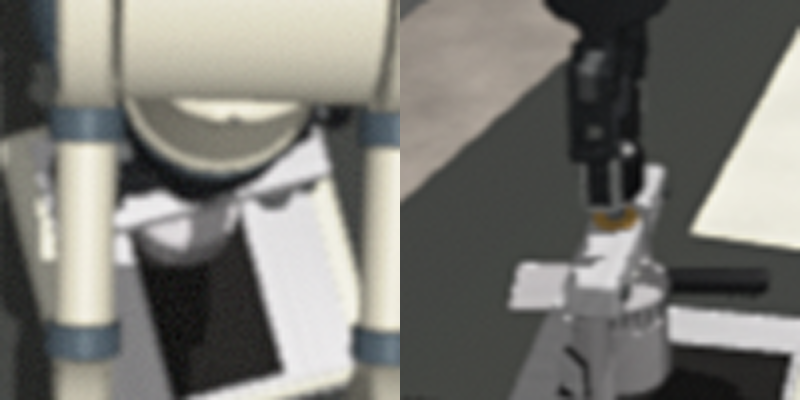

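The side view shows the fingers straddling the knob above the brass collar, clear of the crosshead. I'll close on it.

```bash
python3 -m pendant '[[0,0,0,0,0,0,0.034],[0,0,0,0,0,0,0.034],[0,0,0,0,0,0,0.034],[0,0,0,0,0,0,0.034],[0,0,0,0,0,0,0.034],[0,0,0,0,0,0,0.034],[0,0,0,0,0,0,0.034]]' 60; python3 -c "
import bench
from h import *
print(loc(bench.state()))"
```

```text
clock: 15.2
eef_pos: [643.1, 14.8, 234.5]
eef_rot: [-0.152, 0.988, -0.0, -0.0]
contact_force: [0.4, -1.3, 4.0]
gripper_width: 37.4
gripper_force: 60.3
{'t': 15.2, 'f': np.float64(-0.0), 'l': np.float64(-0.5), 'z': np.float64(234.5), 'yaw': np.float64(-162.5), 'F': [0.1, -1.4, 4.0], 'M': array([-0.19 , -0.116, -0.022]), 'w': 37.4, 'gf': 60.3, 'q': array([-0.03,  0.21,  1.09, -0.  ,  1.84, -1.91])}
```

Well centred: the side force is only 1.4 N. I'll turn clockwise, following down 12 mm per turn.

```bash
python3 -m pendant '[[0,0,0.0003,0,0,8,0.034],[0,0,0.0005,0,0,16,0.034],[0,0,0.0008,0,0,24,0.034],[0,0,0.0011,0,0,32,0.034],[0,0,0.0013,0,0,40,0.034],[0,0,0.0016,0,0,48,0.034]]' | grep -E "contact|grip"; python3 -c "
import bench
from h import *
print(loc(bench.state()))"
```

```text
contact_force: [0.6, 0.3, 4.3]
gripper_width: 37.6
gripper_force: 60.4
{'t': 15.8, 'f': np.float64(0.2), 'l': np.float64(0.0), 'z': np.float64(232.9), 'yaw': np.float64(149.2), 'F': [0.7, 0.1, 4.3], 'M': array([ 0.137, -0.258,  0.047]), 'w': 37.6, 'gf': 60.4, 'q': array([-0.03,  0.21,  1.1 ,  0.  ,  1.83, -1.06])}
```

```bash
cat > chk.py <<'E'
import bench,sys
from h import *
s=bench.state();l=loc(s);print(l["t"],l["yaw"],l["z"],l["F"],"Mz",l["M"][2],"q6",l["q"][5]);sys.exit(abs(l["M"][2])>.12)
E
python3 -m pendant '[[0,0,0.0002,0,0,5,0.034],[0,0,0.0003,0,0,10,0.034],[0,0,0.0005,0,0,15,0.034]]' >/dev/null; python3 chk.py && python3 -m pendant '[[0,0,0.0002,0,0,5,0.034],[0,0,0.0003,0,0,10,0.034],[0,0,0.0005,0,0,15,0.034]]' >/dev/null && python3 chk.py && python3 -m pendant '[[0,0,0.0002,0,0,5,0.034],[0,0,0.0003,0,0,10,0.034],[0,0,0.0005,0,0,15,0.034]]' >/dev/null && python3 chk.py
```

```text
16.1 134.3 232.5 [1.2, 0.6, 4.1] Mz 0.034 q6 -0.8False
```

```bash
sed -i 's/sys.exit(\(.*\))$/sys.exit(int(\1))/' chk.py
python3 -m pendant '[[0,0,0.0002,0,0,5,0.034],[0,0,0.0003,0,0,10,0.034],[0,0,0.0005,0,0,15,0.034]]' >/dev/null; python3 chk.py && python3 -m pendant '[[0,0,0.0002,0,0,5,0.034],[0,0,0.0003,0,0,10,0.034],[0,0,0.0005,0,0,15,0.034]]' >/dev/null && python3 chk.py && python3 -m pendant '[[0,0,0.0002,0,0,5,0.034],[0,0,0.0003,0,0,10,0.034],[0,0,0.0005,0,0,15,0.034]]' >/dev/null && python3 chk.py
```

```text
16.4 119.3 231.9 [1.6, 0.3, 4.6] Mz 0.056 q6 -0.54
16.7 104.3 231.5 [3.9, 0.4, 3.7] Mz 0.037 q6 -0.28
17.0 89.3 231.0 [3.5, 0.1, 3.3] Mz 0.028 q6 -0.02
```

```bash
python3 -m pendant '[[0,0,0.0002,0,0,5,0.034],[0,0,0.0003,0,0,10,0.034],[0,0,0.0005,0,0,15,0.034]]' >/dev/null; python3 chk.py && python3 -m pendant '[[0,0,0.0002,0,0,5,0.034],[0,0,0.0003,0,0,10,0.034],[0,0,0.0005,0,0,15,0.034]]' >/dev/null && python3 chk.py && python3 -m pendant '[[0,0,0.0002,0,0,5,0.034],[0,0,0.0003,0,0,10,0.034],[0,0,0.0005,0,0,15,0.034]]' >/dev/null && python3 chk.py
```

```text
17.3 74.3 230.8 [4.2, -0.6, 4.3] Mz 0.22 q6 0.24
```

Pad contact: the moment is climbing. I'll go in 3° steps and watch for the click.

```bash
python3 -m pendant '[[0,0,0.0001,0,0,3,0.034],[0,0,0.0001,0,0,3,0.034]]' >/dev/null; python3 chk.py; python3 -m pendant '[[0,0,0.0001,0,0,3,0.034],[0,0,0.0001,0,0,3,0.034]]' >/dev/null; python3 chk.py;python3 -m pendant '[[0,0,0.0001,0,0,3,0.034],[0,0,0.0001,0,0,3,0.034]]' >/dev/null; python3 chk.py
```

```text
17.5 71.5 230.8 [4.4, 0.3, 5.2] Mz 0.183 q6 0.29
17.7 68.5 230.8 [5.1, 0.3, 6.2] Mz 0.206 q6 0.35
17.9 65.5 230.8 [5.6, 0.4, 6.0] Mz 0.289 q6 0.4
```

```bash
python3 -m pendant '[[0,0,0.0001,0,0,3,0.034],[0,0,0.0001,0,0,3,0.034]]' >/dev/null; python3 chk.py; python3 -m pendant '[[0,0,0.0001,0,0,3,0.034],[0,0,0.0001,0,0,3,0.034]]' >/dev/null; python3 chk.py;python3 -m pendant '[[0,0,0.0001,0,0,3,0.034],[0,0,0.0001,0,0,3,0.034]]' >/dev/null; python3 chk.py
```

```text
18.1 62.6 230.8 [4.8, -0.2, 5.2] Mz 0.337 q6 0.45
18.3 59.5 230.8 [5.5, -0.2, 6.2] Mz 0.29 q6 0.5
18.5 56.5 230.8 [5.4, -0.7, 7.1] Mz 0.114 q6 0.56
```

```bash
python3 -m pendant '[[0,0,0.0001,0,0,3,0.034],[0,0,0.0001,0,0,3,0.034]]' >/dev/null; python3 chk.py; python3 -m pendant '[[0,0,0.0001,0,0,3,0.034],[0,0,0.0001,0,0,3,0.034]]' >/dev/null; python3 chk.py
```

```text
18.7 53.5 230.8 [6.4, -0.2, 5.3] Mz 0.278 q6 0.61
18.9 50.5 230.7 [5.3, -0.3, 6.8] Mz 0.114 q6 0.66
```

```bash
for i in 1 2 3 4; do python3 -m pendant '[[0,0,0,0,0,0,0.034]]' | grep -E "width|pos"; python3 chk.py; done
```

```text
eef_pos: [644.2, 15.4, 230.7]
gripper_width: 37.7
19.0 50.6 230.7 [5.2, -0.3, 4.2] Mz 0.124 q6 0.66
eef_pos: [644.2, 15.4, 230.7]
gripper_width: 37.4
19.1 50.6 230.7 [5.8, -0.7, 8.9] Mz 0.119 q6 0.66
eef_pos: [644.2, 15.4, 230.7]
gripper_width: 37.4
19.2 50.6 230.7 [5.3, 0.5, 7.4] Mz 0.172 q6 0.66
eef_pos: [644.2, 15.4, 230.7]
gripper_width: 37.3
19.3 50.6 230.7 [5.2, -0.9, 4.9] Mz 0.19 q6 0.66
```

```bash
python3 -m pendant '[[0,0,0.0001,0,0,2,0.034]]' >/dev/null; python3 chk.py; python3 -m pendant '[[0,0,0.0001,0,0,2,0.034]]' >/dev/null; python3 chk.py; python3 -m pendant '[[0,0,0.0001,0,0,2,0.034]]' >/dev/null; python3 chk.py
```

```text
19.4 48.6 230.7 [4.9, -0.2, 12.7] Mz 0.123 q6 0.69
19.5 46.5 230.7 [4.7, -1.0, 5.3] Mz 0.026 q6 0.73
19.6 44.5 230.7 [5.8, 0.4, 6.5] Mz 0.01 q6 0.77
```

```bash
python3 -m pendant '[[0,0,0,0,0,2,0.034]]' >/dev/null; python3 chk.py; python3 -m pendant '[[0,0,0,0,0,2,0.034]]' >/dev/null; python3 chk.py; python3 -m pendant '[[0,0,0,0,0,0,0.034]]' >/dev/null; python3 chk.py
```

```text
19.7 42.5 230.8 [5.8, -1.0, 8.0] Mz -0.037 q6 0.8
19.8 40.5 230.7 [5.1, -1.8, 9.8] Mz -0.041 q6 0.83
19.9 40.5 230.8 [5.1, 0.2, 6.4] Mz -0.147 q6 0.83
```

The moment peaked at about 0.34 and has now dropped below zero, so the knob is tipping over the click. I'll carry it through to the detent, where the moment returns to about zero, well before another peak.

```bash
python3 -m pendant '[[0,0,0,0,0,2,0.034]]' >/dev/null; python3 chk.py; python3 -m pendant '[[0,0,0,0,0,2,0.034]]' >/dev/null; python3 chk.py; python3 -m pendant '[[0,0,0,0,0,2,0.034]]' >/dev/null; python3 chk.py;  python3 -m pendant '[[0,0,0,0,0,0,0.034]]' >/dev/null; python3 chk.py
```

```text
20.0 38.5 230.7 [5.4, -0.9, 7.3] Mz -0.096 q6 0.87
20.1 36.5 230.7 [5.4, -0.6, 10.6] Mz -0.18 q6 0.9
20.2 34.5 230.7 [5.1, -1.3, 9.4] Mz -0.201 q6 0.94
20.3 34.5 230.7 [7.2, -0.5, 8.0] Mz -0.259 q6 0.94
```

```bash
python3 -m pendant '[[0,0,0,0,0,2,0.034]]' >/dev/null; python3 chk.py; python3 -m pendant '[[0,0,0,0,0,2,0.034]]' >/dev/null; python3 chk.py;  python3 -m pendant '[[0,0,0,0,0,2,0.034]]' >/dev/null; python3 chk.py;  python3 -m pendant '[[0,0,0,0,0,0,0.034]]' >/dev/null; python3 chk.py
```

```text
20.4 32.5 230.7 [5.6, -1.1, 7.5] Mz -0.06 q6 0.97
20.5 30.5 230.7 [6.5, -1.3, 7.3] Mz 0.145 q6 1.01
20.6 28.5 230.7 [5.3, -0.6, 7.5] Mz 0.358 q6 1.04
20.7 28.5 230.7 [5.2, -0.7, 8.5] Mz 0.248 q6 1.04
```

The moment fell to -0.26 and then came back up through zero, so that is one full click. I'll stop, open and lift off.

```bash
python3 -m pendant '[[0,0,0,0,0,0,0.05],[0,0,0,0,0,0,0.085],[0,0,0,0,0,0,0.085],[0,0,0,0,0,0,0.085],[0,0,0,0,0,0,0.085]]' | grep -E "force|width"; python3 -m pendant '[[0,0,-0.01,0,0,0,0.085],[0,0,-0.03,0,0,0,0.085],[0,0,-0.06,0,0,0,0.085],[0,0,-0.1,0,0,0,0.085],[0,0,-0.14,0,0,0,0.085],[0,0,-0.14,0,0,0,0.085]]' | grep -E "force|pos"; python3 -c "
from h import *
import bench
print(loc(bench.state()));go(-150,0,370,13.5+15)"
```

```text
contact_force: [-0.8, -1.0, 0.1]
gripper_width: 84.6
gripper_force: 0.0
eef_pos: [643.2, 15.0, 377.6]
contact_force: [0.3, 0.1, 1.4]
gripper_force: 0.0
{'t': 21.8, 'f': np.float64(0.1), 'l': np.float64(-0.3), 'z': np.float64(377.6), 'yaw': np.float64(28.5), 'F': [0.3, 0.0, 1.4], 'M': array([-0.051, -0.02 ,  0.022]), 'w': 84.8, 'gf': 0.0, 'q': array([-0.03,  0.3 ,  0.73, -0.  ,  2.1 ,  1.04])}
shift [-0.145  -0.0391  0.006 ] turn [ 0.34 -0.52 -0.01] to [497.1 -19.7 370. ]
```

```bash
python3 -m pendant '[[-0.03,-0.01,0,0,0,0,0.085],[-0.065,-0.02,0,0,0,0,0.085],[-0.105,-0.03,0,0,0,0,0.085],[-0.145,-0.04,0,0,0,0,0.085],[-0.175,-0.05,0,0,0,0,0.085],[-0.175,-0.05,0,0,0,0,0.085],[-0.175,-0.05,0,0,0,0,0.085]]' | grep -E "force|pos"
python3 - <<'E'
from h import *
from bench import state,grab_frame
f=grab_frame("side");g=grab_frame("top")
cv2.imwrite("pics/end.png",np.hstack([cv2.resize(i[:,:,::-1],(400,400),interpolation=cv2.INTER_CUBIC) for i in(g["frame"][135:205,300:370],f["frame"][150:240,265:355])]))
print(state()["clock"])
E
```

```text
eef_pos: [465.1, -24.5, 369.9]
contact_force: [-0.3, -0.0, -0.1]
gripper_force: 0.0
22.6
```

View pics/end.png

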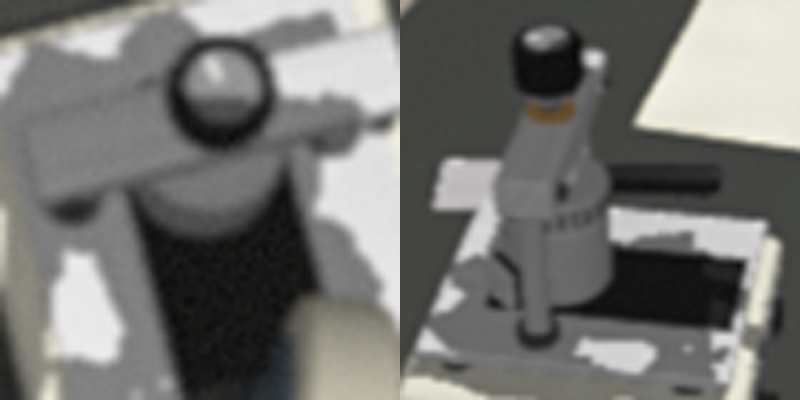

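In the last picture the jar stands upright at home and the knob mark has moved from lower right to (212,72), upper left, which fits about 170° clockwise. The arm is clear, so I'm handing in.

```bash
python3 -c "
from bench import *
print(finish_job())"
```

```text
the job is handed in; nothing more can be done
None
```

I pushed the jar into the rear stop, clamped it with one click of the knob (read from the moment signal), and handed the job in at about 23 s with the arm clear; no verdict came back.

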